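Set out the metalsmith's bench for planishing a copper bowl

TASK

Set out the bench for planishing: put the wide steel ring flat in the middle of the steel bench block and stand the domed stake upright in that ring, spigot down and fully seated, and set the copper bowl mouth up in the hollow of the oak block. Lay the hammer flat on the bench about midway between the two blocks and touching neither, parallel to the sides of the steel block, its mid-length level with the middle of that block, with the handle towards the robot and the head at the far end. Leave the narrow ring and the jar where they stand.

Things in the scene. Friction and masses are not known exactly. Their poses are not given: they have to be found in the camera images.
- steel_block: Flat bright steel bench block, 100 x 100 x 30 mm high, fixed to the bench. Origin: centre of its underside, on the bench (z = 0). Its x and y axes are parallel to its sides, z up; x points away from the robot, y to the robot's left, within 0.3 rad. It may stand left or right of the oak block.
- oak_block: Square wooden block, 110 x 110 x 50 mm high, fixed to the bench; in the middle of its top a round hollow, 54 mm across (lip a little wider), 8 mm deep, flat floor. Origin: centre of its underside, on the bench. Axes along its sides, x away from the robot, y to the robot's left within 0.3 rad. The blocks' centres are 0.29 to 0.38 m apart.
- wide_ring: The wider of two dark steel rings: 62 mm outside, 40 mm hole, 22 mm high, 0.22 to 0.39 kg, loose, lying flat on the bench. Origin: centre of its underside; z along its axis, up.
- narrow_ring: The narrower dark steel ring: 44 mm outside, 24 mm hole (the stake's spigot does not enter it), 22 mm high, loose. Not needed; must not be moved by more than 30 mm. Origin: centre of its underside, z up.
- stake: Bright steel mushroom-shaped stake, loose, standing on its spigot (30 mm diameter, 16 mm long); head 52 mm diameter, straight from 16 to 42 mm up, low dome to 52 mm; 0.31 to 0.55 kg. Origin: centre of the foot, z up. Seated in the wide ring its head rests on the ring's top, the foot 6 mm above the ring's underside; keep fingertips over 17 mm above the foot to clear the ring.
- bowl: Small copper bowl, mouth up, 62 mm outside at the rim, 30 mm high; straight from 17 mm up to the rim, below it narrows (46 mm at 8 mm up) to a flat foot of 28 mm; walls 3 mm; 0.07 to 0.12 kg, loose. Origin: centre of the foot, z up. In the oak hollow the foot is 42 mm above the bench; fingertips outside it must then be over 8 mm above the foot.
- hammer: Hammer lying flat, loose, 190 x 70 (head) x 24 mm: wooden handle 17 mm wide, top 23 mm above the bench; steel head 26 mm wide. Origin: on the bench under mid-length; x along the handle to the head, y across, z up. Balance point about 57 mm from the origin along +x; handle grippable from x = -90 to +55 mm. 0.2 to 0.34 kg. At the start +x points away from the robot within 0.4 rad.
- hammer_head (a point): Middle of the hammer's head, 77 mm from the hammer's origin along its x, 12 mm above the bench when it lies flat.
- jar: Amber glass jar with a steel lid, 56 mm diameter, 70 mm high, loose. Not needed; must not be moved by more than 30 mm. Origin: centre of its underside, z up.
There are look-alikes about, which are no part of the job. Leave any blue or turquoise look-alike of the wide_ring alone.

How it is judged (in metres and radians):
At the end, for the whole second after the job is handed in: Wide ring flat on steel block, within 12 mm of centre; stake upright, seated in it (within 8 mm, foot 32-41 mm up); bowl upright in oak hollow within 8 mm; hammer flat between blocks, touching neither, 90 mm+ from both centres, parallel within 0.22 rad, level within 30 mm, head far; all at rest (horizontal distance between wide_ring and steel_block below 0.012 m and height (world z) of wide_ring between 0.027 and 0.034 m and angle between each of wide_ring, stake's own z axis and vertical below 0.1 rad and horizontal distance between stake and wide_ring below 0.008 m and height (world z) of stake between 0.032 and 0.041 m and horizontal distance between bowl and oak_block below 0.008 m and height (world z) of bowl between 0.038 and 0.046 m and angle between bowl's own z axis and vertical below 0.12 rad and ((y of oak_block in the frame of steel_block above 0 m and y of hammer in the frame of steel_block between 0.09 and 0.21 m and y of hammer in the frame of oak_block below -0.09 m) or (y of oak_block in the frame of steel_block below 0 m and y of hammer in the frame of steel_block between -0.21 and -0.09 m and y of hammer in the frame of oak_block above 0.09 m)) and x of hammer in the frame of steel_block between -0.03 and 0.03 m and x of hammer_head in the frame of steel_block above 0.03 m and angle between the x axis of hammer and the x axis of steel_block, either way round below 0.22 rad and angle between hammer's own z axis and vertical below 0.15 rad and height (world z) of hammer below 0.012 m and contact force between hammer and steel_block below 0.1 N and contact force between hammer and oak_block below 0.1 N and linear speed of each of wide_ring, stake, bowl, hammer below 0.02 m/s).
It fails at once if the narrow ring is moved by more than 30 mm (distance of narrow_ring from where it was at the start of the episode above 0.03 m).
It fails at once if the jar is moved by more than 30 mm (distance of jar from where it was at the start of the episode above 0.03 m).
It also fails if it takes over 112 s, if anything falls off the work surface, if the arm or the gripper's body presses on something with over 40 N, if the wrist force passes 120 N, or if a joint passes its speed limit or range.

ROBOT

A 6-joint arm with a two-finger parallel gripper is mounted at the origin on the work surface. World frame = base frame: x ahead of the robot, y to its left, z up, the work surface at z = 0. Lengths are in mm, angles in rad, forces in N, time in s.
With the tool pointing down it reaches from about 275 to 750 mm from the base axis. Payload 10.2 kg.
Tool frame: the origin (TCP) lies at the very end of the fingers, on their centre line; the grasp point (between the pads) lies 19 mm behind it; z points along the fingers, y is the line along which they close (so a half turn about z gives the same grasp; the last joint's range is limited). The gripper opens to 85 mm and grips with 20 to 120 N. Pads are 22 mm wide; open, the fingers measure 114 mm over their backs; the gripper's body (76 mm by 85 mm) begins 54 mm behind the grasp point. The pads swing forward as they close: fully open they stand 13 mm farther back than shut.
Start: joints at [0.997, 0.313, 1.498, -0, 1.331, -0.223], TCP at [180.429, 493.028, 231.294] pointing down, gripper open.
Joint ranges: [-2.94, 2.94], [-0.97, 2.17], [0.19, 2.56], [-1.23, 4.37], [0.02, 3.11], [-2.88, 2.88]. Speed limits (rad/s): [2.39, 2.39, 3.01, 3.14, 3.14, 3.14].

INTERFACE

Orientations are given as a unit quaternion [w, x, y, z].
In Python, from rig import ctrl gives the robot as it stands.
- The arm moves only by the tool step_arm, never from a script. Its argument "increments" is a list of rows, each a list of 3 entries, a list of its own where there are three numbers: the shift along the tool's x, y, z in cm, then the turn, a rotation vector about the tool's x, y, z in degrees, then the opening in per cent of the stroke, from 0 (shut) to 100 (fully open). A call has 1 to 8 rows; each row is the pose to reach, as a shift and turn from the pose commanded when the call began, along the tool's axes at that moment; what a row does not reach only later rows make up. A row lasts 1/8 s, in which the tool goes at most 62.5 mm and 10.7 degrees, less where a joint would pass 70% of its speed; a pose out of reach is approached as far as the arm can. A call with a gripper value outside its range is refused whole. The fingers move at their own pace and stop on an object; "squeeze" is the grip in N (left out, the last holds). Time passes only in rows, so rows that repeat a pose let the fingers close. It gives the time, the measured TCP pose, the force, the opening and the grip force at its end, in the units of the state.
- ctrl.sense(): the state, without advancing time (a new reading comes with each control period).
- ctrl.capture(name): name is "side" or "top"; returns a dict with "img" (420x560x3 uint8, red, green, blue), "fx", "fy", "cx", "cy" (pixels), "extrinsics" (4x4, takes a point from camera to world coordinates). Camera axes: x right, y down, z forward; pixel columns grow to the right and rows downward; lengths in mm; the calibration is good to about 2 mm. A picture is of the moment at which its call begins. There is no depth.
- ctrl.finish_job(): hands the job in; it is judged then, once.
The state is a dict: "time_s": time; "joints": joint angles; "dq": joint speeds; "tau": joint torques, N m; "eef_pos": TCP position; "ee_rot": TCP orientation; "force": force on the tool from outside, world axes, zero at the start; "wrist_torque": the same for the moment, N m; "grip_width": opening from 0.0 (shut) to 1.0 (fully open); "grip_force": force on a finger pad.
Only numpy, scipy, OpenCV 4.12 (cv2) and the standard library are available. Lean on these libraries where they do the work, as an engineer would, in place of code of your own. Each camera call takes 0.05 s, during which the arm holds its last target. There are 200 camera calls.

## Working session

There is one attempt and no reset: what is moved stays moved. The work goes in short steps, Python scripts to look and compute and a tool call to move; the robot and the scene stay as the last step left them, time stands still between calls to the robot, and variables do not carry over. Pictures are saved under pics/ and viewed, at most 14 in all, crops included, and the job is handed in when it is done.

Besides the shell and the picture viewer there is one more tool, called after "Request:" as a command line: name --argument value ..., lists and objects as JSON in quotes. step_arm: Moves the arm, as the interface text tells. Its arguments: {"type":"object","properties":{"increments":{"type":"array"},"squeeze":{"type":"number"}},"required":["increments"]}

```bash
mkdir -p pics; ls; python3 - <<'E'
from rig import ctrl
import cv2,numpy as np
for n in("top","side"):
    c=ctrl.capture(n); cv2.imwrite(f"pics/{n}0.png",c["img"][...,::-1])
    print(n,c["fx"],c["fy"],c["cx"],c["cy"]);print(np.round(c["extrinsics"],3).tolist())
print(ctrl.sense())
E
```

```text
pics
top 392.9563024753876 392.9563024753876 279.9230786301218 209.07725842644064
[[-0.002, -0.988, 0.152, 329.467], [-1.0, 0.002, -0.001, -11.529], [0.001, -0.152, -0.988, 1120.24], [0.0, 0.0, 0.0, 1.0]]
side 410.2290925754739 410.2290925754739 279.5441093769428 209.11528936348049
[[0.782, -0.322, 0.533, -11.789], [-0.623, -0.398, 0.674, -677.304], [-0.005, -0.859, -0.512, 547.385], [0.0, 0.0, 0.0, 1.0]]
{'time_s': 0.1, 'joints': array([ 9.96536058e-01,  3.13400663e-01,  1.49833655e+00,  8.55359853e-07,
        1.33099630e+00, -2.23387396e-01]), 'dq': array([-0.00024164, -0.002115  , -0.00212031, -0.00229735,  0.00059374,
       -0.00086908]), 'tau': array([ 4.42374105e-03, -4.12904978e+01, -2.60140693e+01, -4.64138884e-05,
        3.06450784e-03, -1.77402745e-05]), 'eef_pos': array([180.33455373, 492.82263239, 230.7981609 ]), 'ee_rot': array([-2.21900616e-04,  1.74537963e-01,  9.84650280e-01, -5.25500514e-04]), 'force': array([-0.25926986, -0.152278  , -0.04629799]), 'wrist_torque': array([ 0.01345275, -0.0053646 , -0.00879583]), 'grip_force': 0.0, 'grip_width': 1.0005924010977152}
```

View pics/top0.png

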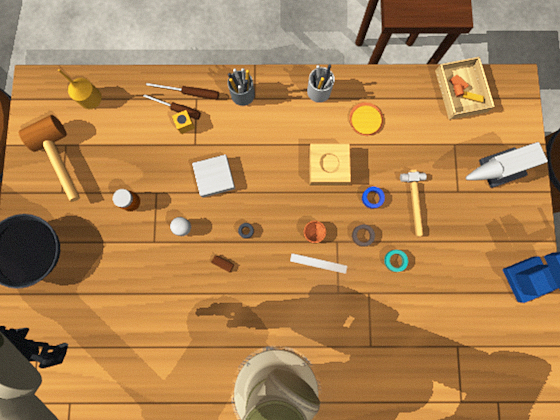

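View pics/side0.png

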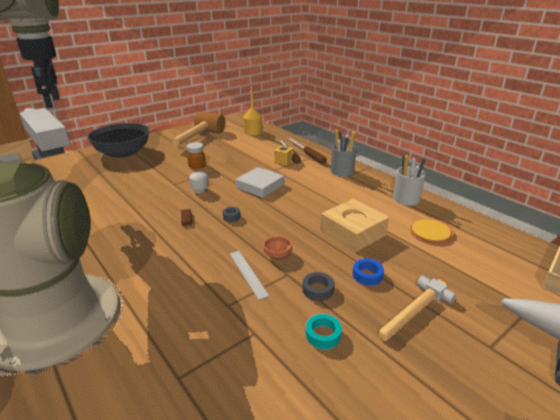

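Top image: the candidates for the wide ring are the dark ring (363,235), the narrow dark ring (246,230), and the blue (373,197) and turquoise (397,260) look-alikes. By the description it is the dark wide one at (363,235). The other things are:
- steel block (213,175) and oak block (330,163)
- stake (180,226) and bowl (316,231), where the yellow dish at (366,119) is not the bowl
- hammer (413,200), where the mallet at (48,150) is a look-alike
- jar (125,199)

I'll check this in a close crop.

```bash
python3 - <<'E'
import cv2,numpy as np
a=cv2.imread("pics/top0.png")
l=cv2.resize(a[140:250,160:290],None,fx=4,fy=4,interpolation=cv2.INTER_CUBIC)
r=cv2.resize(a[140:250,300:430],None,fx=4,fy=4,interpolation=cv2.INTER_CUBIC)
def grid(im,x0):
    for k in range(0,130,10): cv2.putText(im,str(x0+k),(k*4,8),0,.28,(255,255,255));cv2.line(im,(k*4,10),(k*4,14),(255,255,255))
    for k in range(10,110,10): cv2.putText(im,str(140+k),(0,k*4+3),0,.28,(255,255,255));cv2.line(im,(22,k*4),(26,k*4),(255,255,255))
    return im
l=cv2.resize(l,None,fx=.76,fy=.76) if 0 else l
cv2.imwrite("pics/cropL.png",grid(l,160));cv2.imwrite("pics/cropR.png",grid(r,300))
E
```

```text
(no output)
```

View pics/cropL.png

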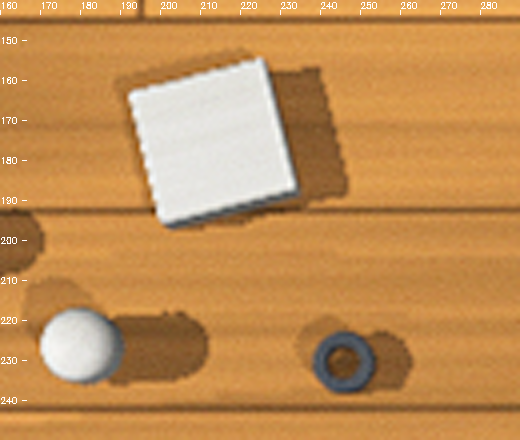

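View pics/cropR.png

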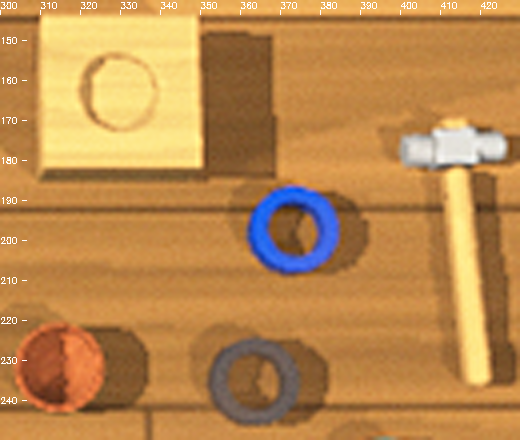

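The crops confirm the choice: the dark, wider ring is at (363,235) and the narrow dark ring at (246,230). I'll turn the picked pixels into positions and overlay the models on the side view to check.

```bash
cat > h.py <<'E'
import cv2,numpy as np
from rig import ctrl
def ray(c,uv,z):
    E=c["extrinsics"]; d=E[:3,:3]@[(uv[0]-c["cx"])/c["fx"],(uv[1]-c["cy"])/c["fy"],1]
    return E[:3,3]+d*(z-E[2,3])/d[2]
def proj(c,P):
    E=c["extrinsics"]; q=(np.atleast_2d(P)-E[:3,3])@E[:3,:3]
    return q[:,:2]/q[:,2:]*[c["fx"],c["fy"]]+[c["cx"],c["cy"]]
def circ(x,y,z,r): 
    t=np.linspace(0,2*np.pi,40); return np.c_[x+r*np.cos(t),y+r*np.sin(t),z+0*t]
def rect(x,y,z,a,lx,ly):
    s=np.array([[1,1],[1,-1],[-1,-1],[-1,1],[1,1]])*[lx/2,ly/2]
    R=np.array([[np.cos(a),-np.sin(a)],[np.sin(a),np.cos(a)]]); return np.c_[s@R.T+[x,y],np.full(5,z)]
def overlay(c,curves,name,box,s):
    x0,y0,x1,y1=box; im=cv2.resize(c["img"][y0:y1,x0:x1,::-1],None,fx=s,fy=s,interpolation=cv2.INTER_CUBIC)
    for P in curves:
        p=((proj(c,P)-[x0,y0]+.5)*s-.5).round().astype(np.int32); cv2.polylines(im,[p],False,(0,255,0),1)
    cv2.imwrite(name,im)
E
cat > m.py <<'E'
from h import *
t=ctrl.capture("top"); sd=ctrl.capture("side")
def L(u,v,z,x0=160): return ray(t,((u+.5)/4-.5+x0,(v+.5)/4-.5+140),z)
sc=np.array([L(*p,30) for p in[(130,92),(264,59),(297,190),(163,226)]])
s=sc.mean(0); e=(sc[0]-sc[3]+sc[1]-sc[2]); sa=np.arctan2(e[1],e[0]); print("steel",s.round(1),sa.round(3), np.linalg.norm(np.diff(sc,axis=0),axis=1).round())
st=L(81,345,38); nr=L(344,362,22)
o=L(118.5,92,50,300); oc=[L(200,168,50,300),L(39,170,50,300)]; e=oc[1]-oc[0]; oa=np.arctan2(e[1],e[0])-np.pi/2
b=L(60.5,367,30,300); w=L(254,381,22,300)
hb=L(477,384,23,300); ht=L(455,118,23,300); hh=L(455,146,24,300)
e=ht-hb; ha=np.arctan2(e[1],e[0]); hm=(ht+hb)/2
for n,v in dict(stake=st,narrow=nr,oak=o,bowl=b,wide=w,ham=hm,butt=hb,tip=ht,head=hh).items(): print(n,v.round(1))
print("oa",oa,"ha",ha,"hlen",np.linalg.norm(e))
C=[rect(s[0],s[1],30,sa,100,100),circ(st[0],st[1],42,26),circ(st[0],st[1],16,26),circ(nr[0],nr[1],22,22),rect(o[0],o[1],50,oa,110,110),circ(o[0],o[1],50,27),
 circ(b[0],b[1],30,31),circ(b[0],b[1],0,14),circ(w[0],w[1],22,31),circ(w[0],w[1],0,31),rect(hm[0],hm[1],23,ha,190,17),rect(hm[0]+77*np.cos(ha),hm[1]+77*np.sin(ha),23,ha,26,70)]
overlay(sd,C,"pics/ovs.png",(180,160,460,350),2.8)
overlay(t,C,"pics/ovt.png",(160,135,435,250),2.9)
E
python3 m.py
```

```text
steel [595.2 177.   30. ] 0.261 [98. 99. 98.]
stake [448.9 263.8  38. ]
narrow [438.3  83.1  22. ]
oak [ 625.2 -151.8   50. ]
bowl [ 433.7 -110.    30. ]
wide [ 424.3 -246.    22. ]
ham [ 517.4 -399.1   23. ]
butt [ 421.9 -401.7   23. ]
tip [ 613.  -396.5   23. ]
head [ 592.2 -395.1   24. ]
oa 0.01095603428143943 ha 0.027004532471112407 hlen 191.24056551258445
```

View pics/ovs.png

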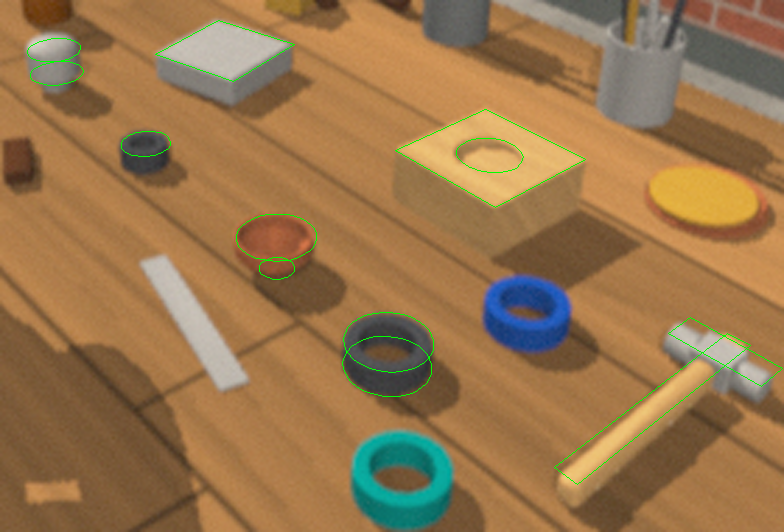

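View pics/ovt.png

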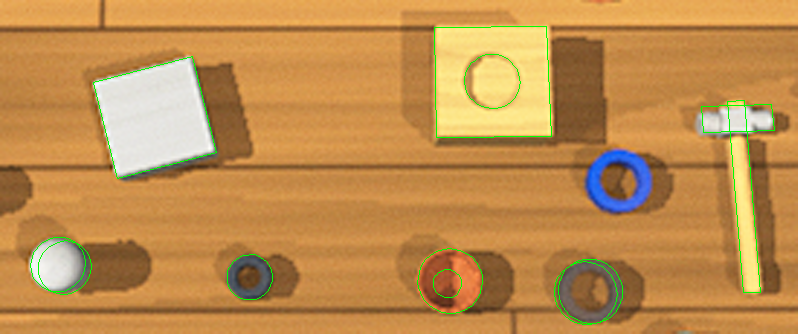

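The side overlay fits the ring, bowl, oak block and steel block to within a few mm. The hammer sits slightly lower because its handle is rounded. First I move towards the wide ring, turning the tool so that its y lies along world y.

Request:
step_arm --increments '[[[-29.62,-37.4,0],[0,0,-20.1],100],[[-29.62,-37.4,0],[0,0,-20.1],100],[[-29.62,-37.4,0],[0,0,-20.1],100],[[-29.62,-37.4,0],[0,0,-20.1],100],[[-29.62,-37.4,0],[0,0,-20.1],100],[[-29.62,-37.4,0],[0,0,-20.1],100],[[-29.62,-37.4,0],[0,0,-20.1],100],[[-29.62,-37.4,0],[0,0,-20.1],100]]' --squeeze 40

```text
time_s: 1.2
eef_pos: [330.3, 37.8, 231.5]
ee_rot: [0.0, 0.001, 1.0, -0.0]
force: [1.0, 0.5, 0.7]
grip_width: 1.001
grip_force: 0.0
```

Request:
step_arm --increments '[[[-9.4,-28.6,14.1],[0,0,0],100],[[-9.4,-28.6,14.1],[0,0,0],100],[[-9.4,-28.6,14.1],[0,0,0],100],[[-9.4,-28.6,14.1],[0,0,0],100],[[-9.4,-28.6,14.1],[0,0,0],100],[[-9.4,-28.6,14.1],[0,0,0],100],[[-9.4,-28.6,14.1],[0,0,0],100],[[-9.4,-28.6,14.1],[0,0,0],100]]'

```text
time_s: 2.2
eef_pos: [424.0, -245.1, 90.7]
ee_rot: [0.0, -0.0, 1.0, 0.0]
force: [0.4, 0.8, 0.1]
grip_width: 1.0
grip_force: 0.0
```

```bash
python3 - <<'E'
from h import *
sd=ctrl.capture("side"); print(ctrl.sense()["eef_pos"],ctrl.sense()["joints"])
cv2.imwrite("pics/a1.png",cv2.resize(sd["img"][150:400,200:480,::-1],None,fx=2,fy=2))
E
```

```text
[ 424.09013196 -245.10298771   90.91572826] [-7.63805876e-01  4.01794575e-01  1.77686025e+00  8.13387599e-05
  9.62355398e-01 -2.33562203e+00]
```

View pics/a1.png

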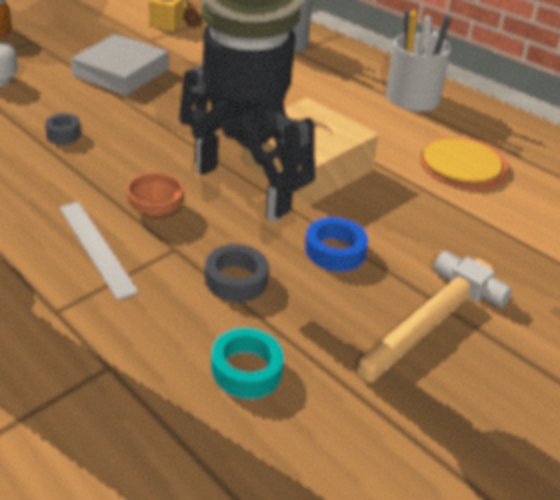

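The tips straddle the dark ring at crop (237,270), centred over it. Now I go down and grip.

Request:
step_arm --increments '[[[0,0,4],[0,0,0],100],[[0,0,8.6],[0,0,0],100],[[0,0,8.6],[0,0,0],100],[[0,0,8.6],[0,0,0],30],[[0,0,8.6],[0,0,0],30],[[0,0,8.6],[0,0,0],30],[[0,0,8.6],[0,0,0],30],[[0,0,8.6],[0,0,0],30]]' --squeeze 60

```text
time_s: 3.25
eef_pos: [425.1, -246.7, 7.1]
ee_rot: [0.001, -0.0, 1.0, -0.001]
force: [-2.9, 3.2, 13.1]
grip_width: 0.689
grip_force: 61.9
```

Request:
step_arm --increments '[[[0,0,-4],[0,0,0],30],[[0,0,-10],[0,0,0],30],[[0,0,-16],[0,0,0],30],[[0,0,-16],[0,0,0],30]]'

```text
time_s: 3.75
eef_pos: [425.7, -247.2, 169.8]
ee_rot: [0.004, -0.0, 1.0, -0.004]
force: [-0.4, 0.7, -3.5]
grip_width: 0.688
grip_force: 67.6
```

```bash
python3 - <<'E'
from h import *
sd=ctrl.capture("side"); s=ctrl.sense(); print(s["eef_pos"],s["force"],s["grip_width"])
cv2.imwrite("pics/a2.png",cv2.resize(sd["img"][100:320,220:460,::-1],None,fx=2.5,fy=2.5))
E
```

```text
[ 424.57788329 -246.30309392  166.80701952] [-0.38398203  0.50327274 -2.64731308] 0.6871712946039664
```

View pics/a2.png

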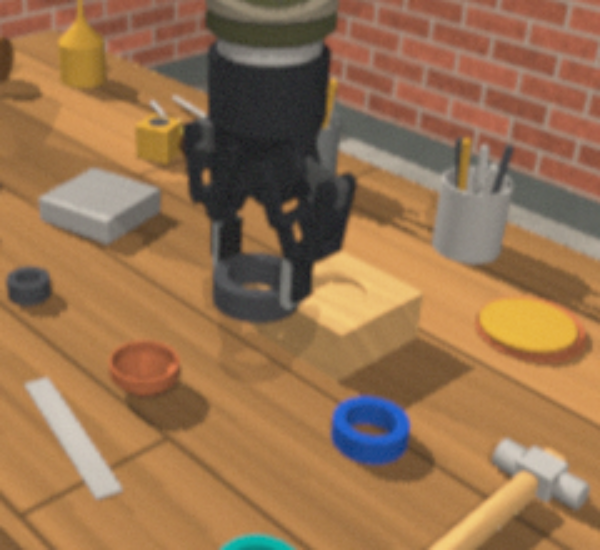

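The ring is held level at crop (250,285). I carry it to the middle of the steel block.

Request:
step_arm --increments '[[[-17.1,42.3,6.4],[0,0,0],30],[[-17.1,42.3,6.4],[0,0,0],30],[[-17.1,42.3,6.4],[0,0,0],30],[[-17.1,42.3,6.4],[0,0,0],30],[[-17.1,42.3,6.4],[0,0,0],30],[[-17.1,42.3,6.4],[0,0,0],30],[[-17.1,42.3,6.4],[0,0,0],30],[[-17.1,42.3,6.4],[0,0,0],30]]'

```text
time_s: 4.8
eef_pos: [594.2, 180.1, 97.9]
ee_rot: [-0.002, -0.002, 1.0, -0.0]
force: [0.4, -0.1, -2.0]
grip_width: 0.69
grip_force: 67.5
```

Request:
step_arm --increments '[[[0,0,1],[0,0,0],30],[[0,0,3],[0,0,0],30],[[0,0,5],[0,0,0],30],[[0,0,5.6],[0,0,0],30],[[0,0,5.9],[0,0,0],30],[[0,0,5.9],[0,0,0],30]]'

```text
time_s: 5.55
eef_pos: [595.2, 176.8, 41.7]
ee_rot: [0.0, 0.0, 1.0, 0.0]
force: [-0.8, 0.4, -2.0]
grip_width: 0.686
grip_force: 67.5
```

Request:
step_arm --increments '[[[0,0,0.2],[0,0,0],30],[[0,0,0.4],[0,0,0],30],[[0,0,0.4],[0,0,0],30]]'

```text
time_s: 5.92
eef_pos: [595.1, 177.1, 37.4]
ee_rot: [0.0, -0.0, 1.0, 0.0]
force: [-0.0, 0.1, -2.1]
grip_width: 0.686
grip_force: 67.6
```

Request:
step_arm --increments '[[[0,0,0.1],[0,0,0],30],[[0,0,0.2],[0,0,0],30],[[0,0,0.2],[0,0,0],30]]'

```text
time_s: 6.3
eef_pos: [595.2, 177.1, 37.2]
ee_rot: [0.0, -0.0, 1.0, -0.0]
force: [-7.1, -0.8, 14.0]
grip_width: 0.69
grip_force: 69.2
```

Request:
step_arm --increments '[[[0,0,-0.15],[0,0,0],30],[[0,0,-0.15],[0,0,0],80],[[0,0,-0.15],[0,0,0],100],[[0,0,-0.15],[0,0,0],100],[[0,0,-0.15],[0,0,0],100],[[0,0,-3],[0,0,0],100],[[0,0,-7.5],[0,0,0],100],[[0,0,-7.5],[0,0,0],100]]'

```text
time_s: 7.3
eef_pos: [596.7, 177.3, 113.8]
ee_rot: [0.003, -0.0, 1.0, 0.0]
force: [1.1, -1.4, 0.1]
grip_width: 1.0
grip_force: 0.0
```

Request:
step_arm --increments '[[[14.6,8.7,-1],[0,0,0],100],[[14.6,8.7,-1],[0,0,0],100],[[14.6,8.7,-1],[0,0,0],100],[[14.6,8.7,-1],[0,0,0],100],[[14.6,8.7,-1],[0,0,0],100]]'

```text
time_s: 7.92
eef_pos: [449.4, 263.8, 119.9]
ee_rot: [-0.0, 0.0, 1.0, -0.0]
force: [0.4, -0.7, -0.3]
grip_width: 0.999
grip_force: 0.0
```

```bash
python3 - <<'E'
from h import *
t=ctrl.capture("top");sd=ctrl.capture("side"); print(ctrl.sense()["eef_pos"])
C=[rect(595.2,177,30,.261,100,100),circ(595.2,177,52,31),circ(595.2,177,52,20)]
overlay(t,C,"pics/b1.png",(180,140,260,200),4.9); overlay(sd,C,"pics/b2.png",(180,150,300,240),3.25)
a=cv2.imread("pics/b1.png");b=cv2.imread("pics/b2.png");b=b[:a.shape[0],:390]
h=max(len(a),len(b)); f=lambda i:cv2.copyMakeBorder(i,0,h-len(i),0,4,0)
cv2.imwrite("pics/b.png",np.hstack([f(a),f(b)]))
E
```

```text
[449.82344665 263.41970321 119.849879  ]
```

View pics/b.png

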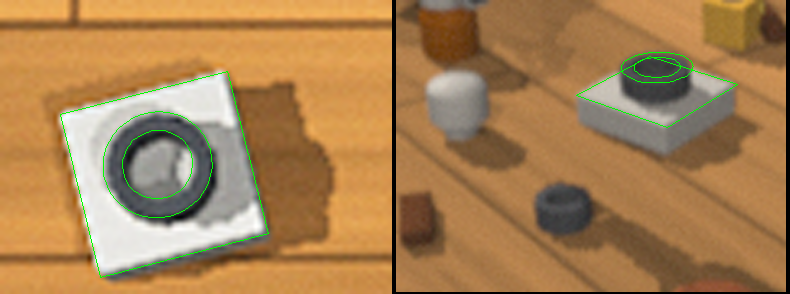

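The top crop shows the ring centred on the block to within about 1–2 mm, and flat. Now I pick the stake.

Request:
step_arm --increments '[[[0,0,5],[0,0,0],100],[[0,0,9],[0,0,0],100],[[0,0,9.2],[0,0,0],100],[[0,0,9.2],[0,0,0],20],[[0,0,9.2],[0,0,0],20],[[0,0,9.2],[0,0,0],20],[[0,0,9.2],[0,0,0],20],[[0,0,9.2],[0,0,0],20]]' --squeeze 70

```text
time_s: 9.02
eef_pos: [450.4, 264.4, 30.7]
ee_rot: [0.002, -0.0, 1.0, 0.001]
force: [-1.4, -1.1, 9.4]
grip_width: 0.571
grip_force: 70.4
```

Request:
step_arm --increments '[[[0,0,-2],[0,0,0],20],[[0,0,-7],[0,0,0],20],[[0,0,-12],[0,0,0],20],[[0,0,-12],[0,0,0],20],[[0,0,-12],[0,0,0],20]]'

```text
time_s: 9.65
eef_pos: [448.3, 263.7, 147.3]
ee_rot: [-0.001, -0.0, 1.0, -0.0]
force: [0.1, -0.3, -4.5]
grip_width: 0.568
grip_force: 74.8
```

```bash
python3 - <<'E'
from h import *
sd=ctrl.capture("side"); s=ctrl.sense(); print(s["eef_pos"],s["force"],s["grip_width"])
x,y,z=s["eef_pos"]
C=[circ(x,y,z-28.3+42,26),circ(x,y,z-28.3+16,26)]
overlay(sd,C,"pics/c.png",(150,70,290,190),4)
E
```

```text
[448.15410049 263.69129995 146.80205783] [-0.56806433 -0.67349148 -6.51813467] 0.5669624542783889
```

View pics/c.png

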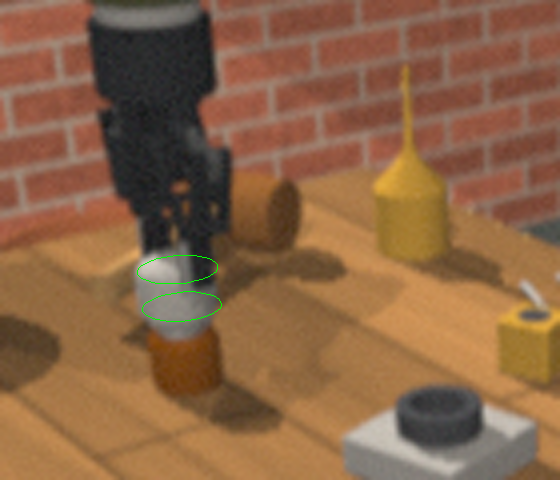

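The stake is held upright at crop (175,300), about 1–2 mm from the model. I carry it over the ring.

Request:
step_arm --increments '[[[-14.6,-8.7,2],[0,0,0],20],[[-14.6,-8.7,2],[0,0,0],20],[[-14.6,-8.7,4.8],[0,0,0],20],[[-14.6,-8.7,4.8],[0,0,0],20],[[-14.6,-8.7,4.8],[0,0,0],20],[[-14.6,-8.7,4.8],[0,0,0],20],[[-14.6,-8.7,4.8],[0,0,0],20]]'

```text
time_s: 10.58
eef_pos: [594.8, 177.7, 101.1]
ee_rot: [0.0, -0.001, 1.0, 0.0]
force: [-0.5, -0.7, -5.0]
grip_width: 0.569
grip_force: 75.0
```

Request:
step_arm --increments '[[[0,0,1],[0,0,0],20],[[0,0,1.5],[0,0,0],20],[[0,0,2],[0,0,0],20],[[0,0,2.3],[0,0,0],20],[[0,0,2.3],[0,0,0],20]]'

```text
time_s: 11.2
eef_pos: [595.0, 177.0, 77.1]
ee_rot: [-0.0, -0.0, 1.0, -0.0]
force: [-0.2, 0.1, -3.2]
grip_width: 0.566
grip_force: 75.0
```

Request:
step_arm --increments '[[[0,0,0.3],[0,0,0],20],[[0,0,0.6],[0,0,0],20],[[0,0,0.9],[0,0,0],20],[[0,0,0.9],[0,0,0],20]]'

```text
time_s: 11.7
eef_pos: [594.9, 177.0, 68.0]
ee_rot: [-0.0, -0.0, 1.0, -0.0]
force: [0.0, -0.4, -5.0]
grip_width: 0.564
grip_force: 75.0
```

Request:
step_arm --increments '[[[0,0,0.1],[0,0,0],20],[[0,0,0.15],[0,0,0],20],[[0,0,0.15],[0,0,0],20]]'

```text
time_s: 12.08
eef_pos: [595.1, 177.0, 67.0]
ee_rot: [0.0, -0.0, 1.0, -0.0]
force: [-1.0, -0.6, -3.2]
grip_width: 0.568
grip_force: 75.2
```

Request:
step_arm --increments '[[[0,0,0.1],[0,0,0],20],[[0,0,0.1],[0,0,0],70],[[0,0,0.1],[0,0,0],100],[[0,0,0.1],[0,0,0],100],[[0,0,0.1],[0,0,0],100],[[0,0,-3],[0,0,0],100],[[0,0,-8],[0,0,0],100],[[0,0,-8],[0,0,0],100]]'

```text
time_s: 13.08
eef_pos: [596.8, 177.3, 150.9]
ee_rot: [0.004, -0.0, 1.0, 0.0]
force: [0.3, -0.2, -0.5]
grip_width: 1.003
grip_force: 0.0
```

Request:
step_arm --increments '[[[16.1,-28.7,3],[0,0,0],100],[[16.1,-28.7,3],[0,0,0],100],[[16.1,-28.7,3],[0,0,0],100],[[16.1,-28.7,3],[0,0,0],100],[[16.1,-28.7,3],[0,0,0],100],[[16.1,-28.7,3],[0,0,0],100],[[16.1,-28.7,3],[0,0,0],100]]'

```text
time_s: 13.95
eef_pos: [433.4, -110.7, 116.3]
ee_rot: [-0.0, 0.001, 1.0, 0.0]
force: [0.1, 0.9, 0.2]
grip_width: 1.002
grip_force: 0.0
```

```bash
python3 - <<'E'
from h import *
t=ctrl.capture("top");sd=ctrl.capture("side"); print(ctrl.sense()["eef_pos"])
C=[rect(595.2,177,30,.261,100,100),circ(595.2,177,52,31),circ(595.2,177,52,26),circ(595.2,177,78,26)]
overlay(t,C,"pics/d1.png",(180,140,260,200),4.9); overlay(sd,C,"pics/d2.png",(180,140,300,230),3.25)
a=cv2.imread("pics/d1.png");b=cv2.imread("pics/d2.png")[:,:390]
h=max(len(a),len(b)); f=lambda i:cv2.copyMakeBorder(i,0,h-len(i),0,4,0)
cv2.imwrite("pics/d.png",np.hstack([f(a),f(b)]))
E
```

```text
[ 434.21505809 -109.46154015  116.549447  ]
```

View pics/d.png

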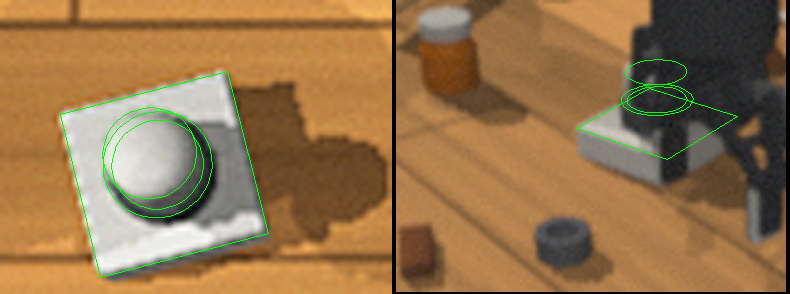

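The stake sits concentric with the ring outline in the top view, and its height matches a seated one. Now the bowl.

Request:
step_arm --increments '[[[0,0,5],[0,0,0],100],[[0,0,9],[0,0,0],100],[[0,0,9.7],[0,0,0],100],[[0,0,9.7],[0,0,0],40],[[0,0,9.7],[0,0,0],40],[[0,0,9.7],[0,0,0],40],[[0,0,9.7],[0,0,0],40],[[0,0,9.7],[0,0,0],40]]' --squeeze 25

```text
time_s: 15.05
eef_pos: [435.0, -110.1, 21.5]
ee_rot: [0.001, -0.0, 1.0, -0.001]
force: [-1.8, 3.2, 6.6]
grip_width: 0.697
grip_force: 26.0
```

Request:
step_arm --increments '[[[0,0,-2],[0,0,0],40],[[0,0,-7],[0,0,0],40],[[0,0,-11],[0,0,0],40],[[0,0,-11],[0,0,0],40],[[0,0,-11],[0,0,0],40]]'

```text
time_s: 15.68
eef_pos: [433.8, -109.8, 129.7]
ee_rot: [-0.0, -0.0, 1.0, -0.0]
force: [0.3, 0.6, -1.1]
grip_width: 0.696
grip_force: 27.8
```

```bash
python3 - <<'E'
from h import *
sd=ctrl.capture("side"); s=ctrl.sense(); print(s["eef_pos"],s["force"],s["grip_width"])
x,y,z=s["eef_pos"]
C=[circ(x,y,z-20+30,31),circ(x,y,z-20+17,31),circ(x,y,z-20,14),rect(595.2,177,30,.261,100,100),circ(595.2,177,52,31),circ(595.2,177,78,26)]
overlay(sd,C,"pics/e.png",(200,100,360,220),5)
E
```

```text
[ 433.60808142 -109.69291443  129.17065626] [ 0.40713238  0.023338   -0.23416321] 0.6974399586906065
```

View pics/e.png

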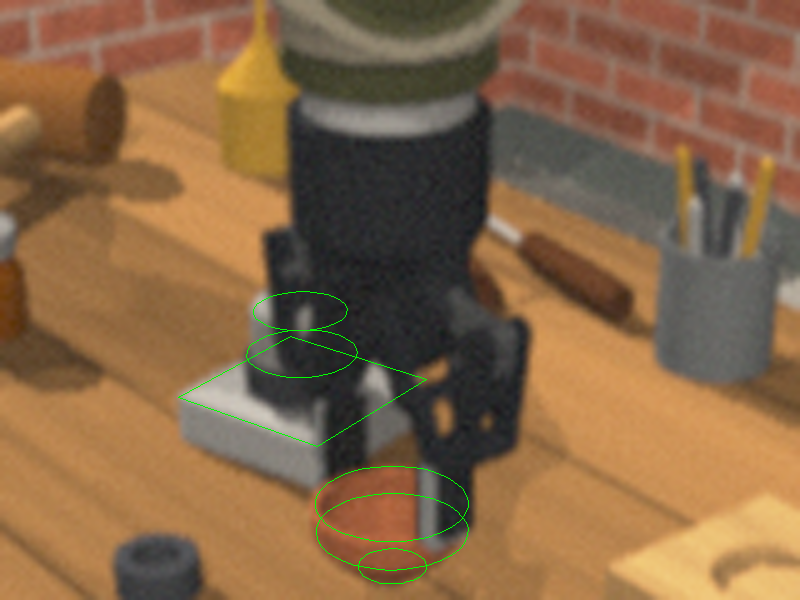

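The bowl is held level at crop (385,520), and the pad ends are well above its foot. I take it to the oak hollow.

Request:
step_arm --increments '[[[-19.1,-4.2,4],[0,0,0],40],[[-19.1,-4.2,4],[0,0,0],40],[[-19.1,-4.2,4],[0,0,0],40],[[-19.1,-4.2,4],[0,0,0],40],[[-19.1,-4.2,4],[0,0,0],40],[[-19.1,-4.2,4],[0,0,0],40],[[-19.1,-4.2,4],[0,0,0],40]]'

```text
time_s: 16.6
eef_pos: [624.6, -151.9, 90.3]
ee_rot: [0.0, 0.0, 1.0, -0.0]
force: [-0.3, 0.4, -1.7]
grip_width: 0.694
grip_force: 27.8
```

Request:
step_arm --increments '[[[0,0,1],[0,0,0],40],[[0,0,1.8],[0,0,0],40],[[0,0,2.3],[0,0,0],40],[[0,0,2.3],[0,0,0],40]]'

```text
time_s: 17.1
eef_pos: [624.8, -151.9, 66.2]
ee_rot: [-0.0, -0.0, 1.0, 0.0]
force: [-0.4, 0.1, -0.2]
grip_width: 0.697
grip_force: 27.8
```

Request:
step_arm --increments '[[[0,0,0.2],[0,0,0],40],[[0,0,0.3],[0,0,0],40],[[0,0,0.3],[0,0,0],40]]'

```text
time_s: 17.48
eef_pos: [625.1, -152.0, 63.8]
ee_rot: [0.0, -0.0, 1.0, -0.0]
force: [1.2, -0.1, -0.7]
grip_width: 0.699
grip_force: 27.8
```

Request:
step_arm --increments '[[[0,0,0.1],[0,0,0],40],[[0,0,0.1],[0,0,0],85],[[0,0,0.1],[0,0,0],100],[[0,0,0.1],[0,0,0],100],[[0,0,0.1],[0,0,0],100],[[0,0,-3],[0,0,0],100],[[0,0,-8],[0,0,0],100],[[0,0,-8],[0,0,0],100]]'

```text
time_s: 18.48
eef_pos: [626.7, -152.6, 148.0]
ee_rot: [0.004, -0.0, 1.0, -0.002]
force: [-0.2, -0.4, -0.1]
grip_width: 0.996
grip_force: 0.0
```

Request:
step_arm --increments '[[[6.3,-25.1,3.4],[0,0,0],100],[[6.3,-25.1,3.4],[0,0,0],100],[[6.3,-25.1,3.4],[0,0,0],100],[[6.3,-25.1,3.4],[0,0,0],100],[[6.3,-25.1,3.4],[0,0,0],100],[[6.3,-25.1,3.4],[0,0,0],100]]'

```text
time_s: 19.23
eef_pos: [561.8, -402.9, 108.8]
ee_rot: [-0.0, 0.0, 1.0, 0.001]
force: [-0.4, 0.2, -0.4]
grip_width: 1.0
grip_force: 0.0
```

```bash
python3 - <<'E'
from h import *
t=ctrl.capture("top");sd=ctrl.capture("side"); s=ctrl.sense(); print(s["eef_pos"],s["joints"])
hx,hy,ha=517.4,-402,.027
C=[rect(625.2,-151.8,50,.011,110,110),circ(625.2,-151.8,72,31),circ(625.2,-151.8,59,31),rect(595.2,177,30,.261,100,100),circ(595.2,177,52,31),circ(595.2,177,78,26),rect(hx,hy,12,ha,190,17),rect(hx+77*np.cos(ha),hy+77*np.sin(ha),12,ha,26,70)]
overlay(t,C,"pics/f1.png",(300,135,435,245),2.9); overlay(sd,C,"pics/f2.png",(255,130,460,290),3.9)
overlay(sd,C,"pics/f3.png",(255,140,390,250),2.9)
a,b,c=[cv2.imread(f"pics/f{i}.png") for i in(1,2,3)]
b=cv2.resize(b,None,fx=.42/1,fy=.42) if 0 else b
overlay(sd,C,"pics/f4.png",(220,130,460,290),3.3)
d=cv2.imread("pics/f4.png")[:590]; 
overlay(sd,C,"pics/f5.png",(220,130,460,290),1.63); overlay(t,C,"pics/f6.png",(300,135,435,245),2.9)
x,y=cv2.imread("pics/f5.png"),cv2.imread("pics/f6.png")
overlay(sd,C,"pics/f5.png",(220,130,460,290),1.66)
h=max(len(x),len(y)); f=lambda i:cv2.copyMakeBorder(i,0,h-len(i),0,4,0); cv2.imwrite("pics/f.png",np.hstack([f(x),f(y)]))
E
```

```text
[ 562.71110038 -401.45479003  109.69016201] [-7.88848478e-01  7.84574277e-01  1.06509663e+00  3.13933242e-04
  1.29243039e+00 -2.36126789e+00]
```

View pics/f.png

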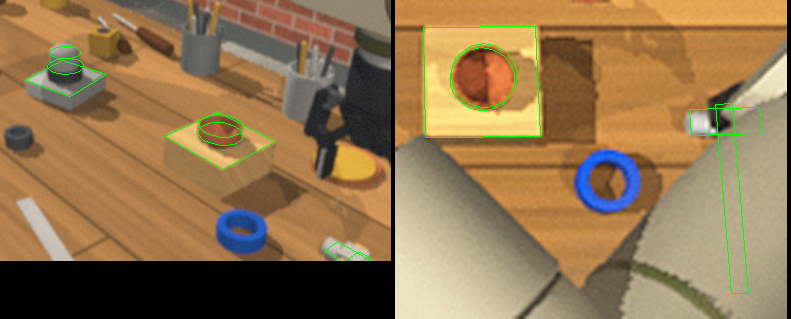

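The bowl sits centred in the oak hollow, at (485,77) in the right crop, and the stake and ring look right in the side view. Now I pick the hammer, 40 mm ahead of its origin.

Request:
step_arm --increments '[[[0.5,0,5],[0,0,0],100],[[0.5,0,9],[0,0,0],100],[[0.5,0,9.3],[0,0,0],100],[[0.5,0,9.3],[0,0,0],50],[[0.5,0,9.3],[0,0,0],30],[[0.5,0,9.3],[0,0,0],0],[[0.5,0,9.3],[0,0,0],0],[[0.5,0,9.3],[0,0,0],0]]' --squeeze 60

```text
time_s: 20.32
eef_pos: [557.4, -402.9, 18.0]
ee_rot: [0.0, -0.0, 1.0, -0.0]
force: [-1.4, 3.3, 5.9]
grip_width: 0.172
grip_force: 55.9
```

Request:
step_arm --increments '[[[0,0,0],[0,0,0],0],[[0,0,0],[0,0,0],0],[[0,0,0],[0,0,0],0]]'

```text
time_s: 20.7
eef_pos: [557.4, -402.9, 18.0]
ee_rot: [0.0, -0.0, 1.0, -0.0]
force: [-1.1, 3.5, 5.4]
grip_width: 0.178
grip_force: 55.9
```

Request:
step_arm --increments '[[[0,0,-2],[0,0,0],0],[[0,0,-6],[0,0,0],0],[[0,0,-11],[0,0,0],0],[[0,0,-15],[0,0,0],0],[[0,0,-15],[0,0,0],0],[[0,0,-15],[0,0,0],0]]'

```text
time_s: 21.45
eef_pos: [556.6, -402.6, 165.7]
ee_rot: [-0.001, 0.0, 1.0, 0.001]
force: [-0.2, 0.0, -2.7]
grip_width: 0.166
grip_force: 56.2
```

Request:
step_arm --increments '[[[-2,6,0],[0,0,-2],0],[[-4,12,0],[0,0,-4],0],[[-6,18,0],[0,0,-6],0],[[-8,24,0],[0,0,-8],0],[[-10,30,0],[0,0,-10],0],[[-11,36,0],[0,0,-12],0],[[-11.7,41,0],[0,0,-14],0],[[-11.7,43.85,0],[0,0,-14.5],0]]'

```text
time_s: 22.45
eef_pos: [673.4, 38.5, 164.6]
ee_rot: [-0.002, -0.128, 0.992, 0.001]
force: [0.3, -0.8, -2.3]
grip_width: 0.166
grip_force: 62.0
```

```bash
python3 - <<'E'
from h import *
t=ctrl.capture("top");sd=ctrl.capture("side"); s=ctrl.sense(); print(s["eef_pos"],s["ee_rot"],s["force"],s["wrist_torque"],s["grip_width"],s["joints"])
cv2.imwrite("pics/g1.png",sd["img"][...,::-1])
E
```

```text
[673.16851931  38.91107079 164.7703979 ] [-1.72817226e-03 -1.28172545e-01  9.91750102e-01  7.40294025e-04] [-0.45445955 -1.23403206 -2.92807597] [-0.04254489  0.08966366  0.0581149 ] 0.17003001214171792 [-1.15836129e-01  7.01062686e-01  1.06823155e+00  6.11953647e-04
  1.37601033e+00 -1.94380469e+00]
```

The hammer is held and aligned with the steel block. I lower it.

Request:
step_arm --increments '[[[0,0,4],[0,0,0],0],[[0,0,8],[0,0,0],0],[[0,0,11.5],[0,0,0],0],[[0,0,13],[0,0,0],0],[[0,0,13.8],[0,0,0],0],[[0,0,14.2],[0,0,0],0],[[0,0,14.2],[0,0,0],0]]'

```text
time_s: 23.42
eef_pos: [674.4, 35.4, 25.5]
ee_rot: [0.001, -0.126, 0.992, -0.0]
force: [0.1, -0.1, -1.6]
grip_width: 0.171
grip_force: 62.0
```

Request:
step_arm --increments '[[[0,0,0.2],[0,0,0],0],[[0,0,0.4],[0,0,0],0],[[0,0,0.5],[0,0,0],0],[[0,0,0.5],[0,0,0],0]]'

```text
time_s: 23.92
eef_pos: [674.0, 35.5, 19.7]
ee_rot: [-0.0, -0.126, 0.992, 0.0]
force: [0.1, -0.1, -2.9]
grip_width: 0.17
grip_force: 62.0
```

Request:
step_arm --increments '[[[0,0,0.1],[0,0,0],0],[[0,0,0.2],[0,0,0],0],[[0,0,0.2],[0,0,0],0]]'

```text
time_s: 24.3
eef_pos: [674.2, 35.5, 18.2]
ee_rot: [0.0, -0.126, 0.992, -0.0]
force: [-0.3, -0.6, 1.2]
grip_width: 0.162
grip_force: 62.4
```

Request:
step_arm --increments '[[[0,0,0.0],[0,0,0],25],[[0,0,0.0],[0,0,0],50],[[0,0,0],[0,0,0],80],[[0,0,0],[0,0,0],80],[[0,0,-2],[0,0,0],80],[[0,0,-7],[0,0,0],80],[[0,0,-13],[0,0,0],80],[[0,0,-18],[0,0,0],80]]'

```text
time_s: 25.3
eef_pos: [674.2, 35.5, 202.2]
ee_rot: [0.002, -0.126, 0.992, -0.0]
force: [0.9, 0.2, -0.3]
grip_width: 0.8
grip_force: 0.0
```

Request:
step_arm --increments '[[[32.7,-29.2,-5],[0,0,0],80],[[32.7,-29.2,-5],[0,0,0],80],[[32.7,-29.2,-5],[0,0,0],80],[[32.7,-29.2,-5],[0,0,0],80],[[32.7,-29.2,-5],[0,0,0],80],[[32.7,-29.2,-5],[0,0,0],80],[[32.7,-29.2,-5],[0,0,0],80],[[32.7,-29.2,-5],[0,0,0],80]]'

```text
time_s: 26.3
eef_pos: [428.6, -332.0, 249.7]
ee_rot: [0.001, -0.124, 0.992, -0.001]
force: [0.1, 1.6, -0.3]
grip_width: 0.8
grip_force: 0.0
```

```bash
python3 - <<'E'
from h import *
t=ctrl.capture("top");sd=ctrl.capture("side"); s=ctrl.sense(); print(s["eef_pos"])
hx,hy,ha=635.7,25.3,.261
C=[rect(625.2,-151.8,50,.011,110,110),circ(625.2,-151.8,72,31),rect(595.2,177,30,.261,100,100),circ(595.2,177,52,31),circ(595.2,177,78,26),rect(hx,hy,12,ha,190,17),rect(hx+77*np.cos(ha),hy+77*np.sin(ha),12,ha,26,70),circ(438.3,83.1,22,22)]
overlay(t,C,"pics/h1.png",(185,115,365,245),2.2); overlay(sd,C,"pics/h2.png",(210,110,390,240),2.2)
x,y=cv2.imread("pics/h1.png"),cv2.imread("pics/h2.png")
cv2.imwrite("pics/h.png",np.hstack([x,y]))
E
```

```text
[ 430.40113927 -329.29480282  248.891429  ]
```

View pics/h.png

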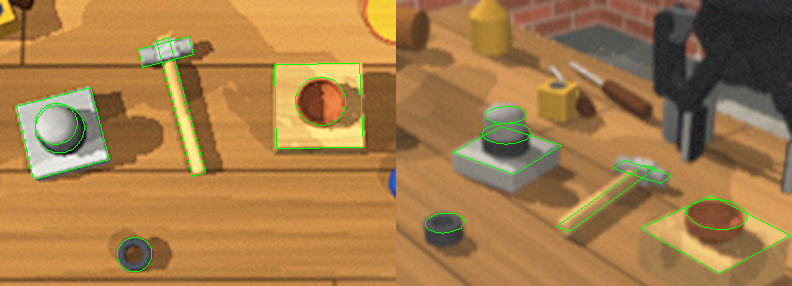

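Both views show the ring and stake centred on the steel block and the bowl in the hollow. The hammer lies on its target outline with the head at the far end, and the narrow ring has not moved. I hand in.

```bash
python3 -c "
from rig import ctrl
print(ctrl.finish_job())"
```

```text
the job is handed in; nothing more can be done
None
```

I set everything out as asked and handed the job in at about 26 s. In the last pictures the ring, stake, bowl and hammer were on target and the narrow ring had not moved; the jar was not in that last view, and the hand-in call returned no verdict.

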